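Zero the turns counter of a gauge spindle with the power isolated

TASK

Get the gauge spindle unit ready for its next run: flip the isolator toggle over to off, and only then turn the counter's reset knob counter-clockwise (seen from above) all the way back to its zero stop. With the pointer home, flip the toggle back on. Do not turn the knob while the switch is on, and do not disturb the loose gauges standing around.

Things in the scene. Friction and masses are not known exactly. Their poses are not given: they have to be found in the camera images.
- counter: Spindle unit: fixed grey housing 150 x 150 mm, 60 mm high, a round aluminium graduated dial on its top. Origin: centre of its underside, on the work surface; z up. The reset knob's vertical axis passes through the origin. The zero mark, with a small steel stop post just past it, lies towards -x. A spindle with a plug gauge sticks out to 125 mm from the origin towards +x, at 30 mm height.
- reset_knob (a joint): Turn of the reset knob (rad): 0 = at the hard zero stop, growing clockwise seen from above to 4.7; starts between 1.1 and 2.8. So turn it counter-clockwise seen from above to reset it. Friction about 0.05 N m; it stays where it is left.
- knob_grip (a point): Grip point of the black reset knob, on its axis, 92 mm above the work surface. An upright bar 44 mm long, 14 mm wide, its sides free from 73 to 104 mm height, on a disc 44 mm across. The axes turn with the knob: the bar lies along x, pinch it along y; the thin pointer over the dial and the white line on top point to -x. At zero the axes are parallel to those of counter.
- isolator: Isolator box: fixed grey housing 130 mm (x) by 90 mm (y), 50 mm high. Origin: centre of its underside, on the work surface; z up. The toggle's axle lies along y, 50 mm above the origin; low guide cheeks beside it reach 58 mm height. On its plate a black bar marks the on side (-x), a black circle the off side (+x).
- toggle (a joint): Swing of the toggle (rad): 0 = on (leans 0.6 from upright towards the isolator's -x), 1.2 = off (leans 0.6 towards +x). Starts at 0. Its heavy grip makes it over-centre: clearly past upright (0.6 +- 0.15) it falls to the other stop by itself and stays there; about 1 N at the grip moves it.
- toggle_grip (a point): Middle of the toggle's dark steel grip, 58 mm from the axle: 33 mm to the -x side of the axle when on, to the +x side when off, 98 mm above the work surface (108 mm when upright). The grip is a round bar 20 mm thick; the toggle ends 75 mm from the axle. The axes are the isolator's when on and turn with the toggle.
- plug_gauge: Loose plug gauge standing upright, steel foot 36 mm across, black handle 22 mm across, 92 mm high. Origin: centre of its underside. A bystander, not to be disturbed.
- ring_gauge: Loose steel ring gauge lying flat, 90 mm across, 22 mm high. Origin: centre of its underside. A bystander.
- small_ring: Loose small steel ring gauge lying flat, 52 mm across, 16 mm high. Origin: centre of its underside. A bystander.

How it is judged:
By the outcome, as a careful person would: the job done as asked, in the order asked, and still so for the second after the job is handed in, with the robot touching nothing.
It also fails if it takes over 72 s, if anything falls off the work surface, if the arm or the gripper's body presses on something with over 40 N, if the wrist force passes 120 N, or if a joint passes its speed limit or range.

ROBOT

A 6-joint arm with a two-finger parallel gripper is mounted at the origin on the work surface. World frame = base frame: x ahead of the robot, y to its left, z up, the work surface at z = 0. Lengths are in mm, angles in rad, forces in N, time in s.
With the tool pointing down it reaches from about 275 to 850 mm from the base axis. Payload 5.2 kg.
Tool frame: the origin (TCP) lies on the mounting face of the last link; the fingertips stand 173 mm ahead of it and the grasp point (between the pads) lies 155 mm ahead of it; z points along the fingers, y is the line along which they close (so a half turn about z gives the same grasp; the last joint's range is limited). The gripper opens to 85 mm and grips with 20 to 120 N. Pads are 22 mm wide; open, the fingers measure 114 mm over their backs; the gripper's body (76 mm by 85 mm) begins 54 mm behind the grasp point. The pads swing forward as they close: fully open they stand 13 mm farther back than shut.
Start: joints at [0.907, 0.259, 1.535, -0, 1.348, -0.203], TCP at [244.546, 492.649, 404.71] pointing down, gripper open.
Joint ranges: [-3.14, 3.14], [-0.91, 2.08], [0.19, 2.58], [-1.22, 4.36], [0.22, 2.71], [-3.12, 3.12]. Speed limits (rad/s): [2.57, 2.57, 3.14, 3.14, 3.14, 3.14].

INTERFACE

Orientations are given as a rotation vector (axis times angle).
In Python, from workcell import telemetry, viewer, ctrl gives the robot as it stands.
- The arm moves only by the tool step_arm, never from a script. Its argument "deltas" is a list of rows, each an object with "slide": the shift along the tool's x, y, z in units of 0.02 m (1.0 is 0.02 m), a list of three; "spin": the turn about the tool's z in units of 0.15 rad (1.0 is 0.15 rad); "jaw": the finger opening in mm, from 0 to 85.4. A call has 1 to 20 rows; each row shifts and turns the commanded pose from where the row before left it, along the tool's axes as they then stand; what a row does not reach is not made up. A row lasts 1/8 s, in which the tool goes at most 62.5 mm and 10.7 degrees, less where a joint would pass 70% of its speed; a pose out of reach is approached as far as the arm can. A call with a number of a shift or a turn outside -1 to 1 is refused whole. A call with a gripper value outside its range is refused whole. The fingers move at their own pace and stop on an object; "force" is the grip in N (left out, the last holds). Time passes only in rows, so rows that do not move let the fingers close. It gives the time, the measured TCP pose, the force, the opening and the grip force at its end, in the units of the state.
- telemetry.get_state(): the state, without advancing time (a new reading comes with each control period).
- viewer.read_camera(name): name is "scene" or "top" or "wrist"; returns a dict with "img" (384x512x3 uint8, red, green, blue), "K" (3x3 intrinsics, pixels), "k1" (the pictures are not rectified: a ray, as slopes to the right and down, at radius r is drawn at 1 + k1 r^2 times it, then the intrinsics apply), "R" (3x3) and "t" (3): a world point X has camera coordinates R X + t; the wrist camera has in their place "hand_eye" (4x4, takes a point from camera to tool coordinates, whose origin is the TCP and whose axes are the flange's). Camera axes: x right, y down, z forward; pixel columns grow to the right and rows downward; lengths in mm; the calibration is good to about 2 mm. A picture is of the moment at which its call begins: read the wrist's pose just before it. There is no depth.
- ctrl.sign_off(): hands the job in; it is judged then, once.
The state is a dict: "t": time; "qpos": joint angles; "joint_velocities": joint speeds; "tau": joint torques, N m; "eef_pos": TCP position; "tool_rot": TCP orientation; "contact_force": force on the tool from outside, world axes, zero at the start; "wrist_torque": the same for the moment, N m; "width": finger opening in mm; "gripper_force": force on a finger pad.
Only numpy, scipy, OpenCV 4.12 (cv2) and the standard library are available. Lean on these libraries where they do the work, as an engineer would, in place of code of your own. Each camera call takes 0.05 s, during which the arm holds its last target. There are 200 camera calls.

## Working session

There is one attempt and no reset: what is moved stays moved. The work goes in short steps, Python scripts to look and compute and a tool call to move; the robot and the scene stay as the last step left them, time stands still between calls to the robot, and variables do not carry over. Pictures are saved under pics/ and viewed, at most 10 in all, crops included, and the job is handed in when it is done.

Besides the shell and the picture viewer there is one more tool, called after ">>>" as name([rows], argument=value, ...), one row to a line, values as JSON. step_arm: Moves the arm, as the interface text tells. Its arguments: {"type":"object","properties":{"deltas":{"type":"array"},"force":{"type":"number"}},"required":["deltas"]}

```bash
mkdir -p pics; cat > h.py <<'E'
import numpy as np,cv2
from workcell import telemetry,viewer,ctrl
from scipy.spatial.transform import Rotation as Ro
def cam(n):
    s=telemetry.get_state(); c=viewer.read_camera(n)
    if n=="wrist":
        T=np.eye(4);T[:3,:3]=Ro.from_rotvec(s["tool_rot"]).as_matrix();T[:3,3]=s["eef_pos"]
        W=T@np.array(c["hand_eye"]);c["R"]=W[:3,:3].T;c["t"]=-c["R"]@W[:3,3]
    c["R"]=np.array(c["R"]);c["t"]=np.array(c["t"]);c["K"]=np.array(c["K"]);return c
def ray(c,uv):
    k=float(c["k1"]);d=(np.array([*uv,1.])@np.linalg.inv(c["K"]).T)[:2]
    x=d.copy()
    for _ in range(20): x=d/(1+k*(x@x))
    return -c["R"].T@c["t"], c["R"].T@np.array([*x,1.])
def onz(c,uv,z):
    o,d=ray(c,uv);return o+d*(z-o[2])/d[2]
def proj(c,X):
    p=c["R"]@np.array(X,float)+c["t"];x=p[:2]/p[2];x=x*(1+float(c["k1"])*(x@x))
    return (c["K"]@np.array([*x,1]))[:2]
def tri(c1,u1,c2,u2):
    o1,d1=ray(c1,u1);o2,d2=ray(c2,u2)
    a=np.linalg.lstsq(np.array([d1,-d2]).T,o2-o1,rcond=None)[0]
    p,q=o1+a[0]*d1,o2+a[1]*d2
    return (p+q)/2,np.linalg.norm(p-q)
def save(c,f,s=1.5):
    cv2.imwrite(f,cv2.resize(c["img"][:,:,::-1],None,fx=s,fy=s,interpolation=cv2.INTER_CUBIC))
E
python3 - <<'E'
from h import *
import pickle
s=telemetry.get_state();print(s)
d={n:cam(n) for n in("top","scene","wrist")}
pickle.dump(d,open("d0.pkl","wb"))
for n in("top","scene"):save(d[n],f"pics/{n}0.png")
for n in d: print(n,-d[n]["R"].T@d[n]["t"],d[n]["k1"],d[n]["K"][0,0])
E
```

```text
{'t': 0.0, 'qpos': array([ 9.07199579e-01,  2.59347781e-01,  1.53607055e+00,  2.54516489e-05,
        1.34800507e+00, -2.02812691e-01]), 'joint_velocities': array([-8.22996058e-05, -2.94148183e-04,  4.96677495e-04, -9.38884034e-04,
       -1.38990871e-03,  4.92538941e-04]), 'tau': array([-1.40805911e-03, -4.46041918e+01, -2.90571016e+01, -5.66136769e-04,
        1.19452484e-02, -1.67989629e-05]), 'eef_pos': array([244.40645664, 492.47724863, 403.87686174]), 'tool_rot': array([-7.17239367e-01, -3.05780898e+00,  2.59306354e-03]), 'contact_force': array([ 0.12945153, -0.39835141, -0.54892182]), 'wrist_torque': array([ 0.01395252, -0.03127823,  0.00967256]), 'gripper_force': 0.0, 'width': 85.60060585921904}
top [ 397.70966339   19.09295101 1055.21309047] -0.04951887172089277 416.56529820923004
scene [ 977.46175287 -474.9784463   509.6740671 ] -0.06954939310529173 348.798666206871
wrist [173.94426476 527.40498616 373.22191005] 0.02109120351765906 277.4877779136363
```

View pics/top0.png

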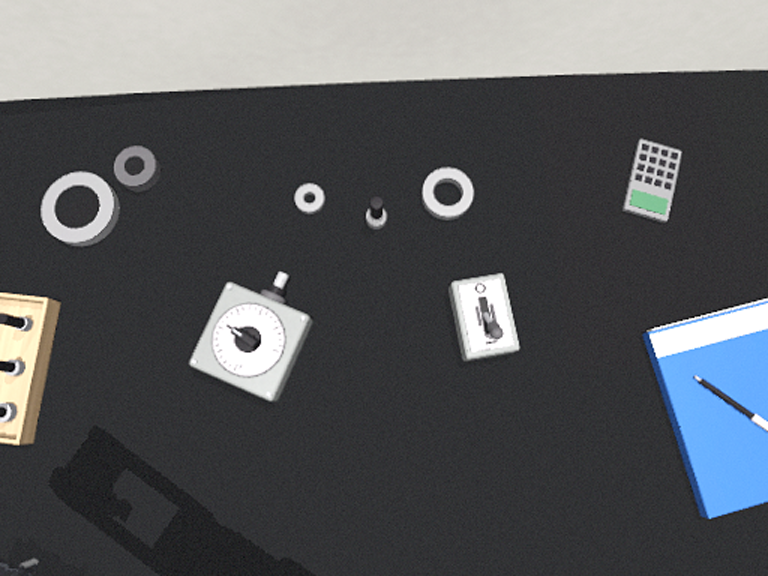

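View pics/scene0.png

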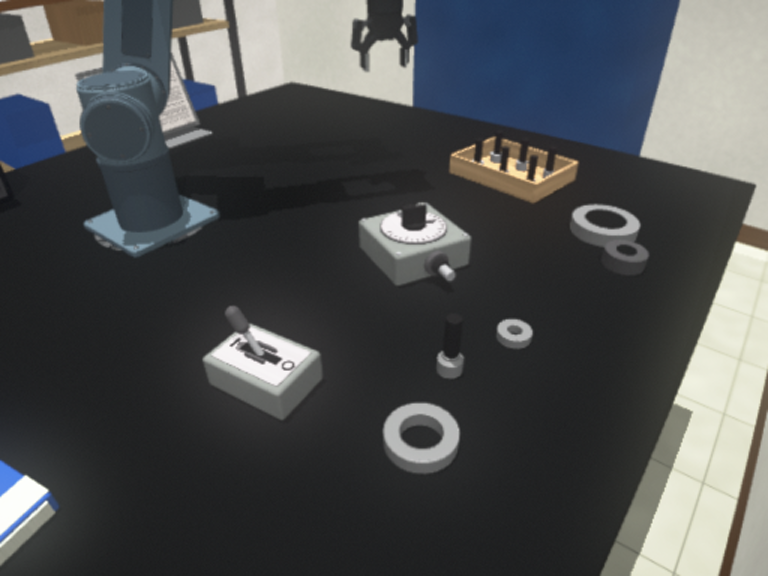

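The top view shows the counter dial at about (249,339)/1.5 with the pointer toward up-left, and the isolator at (486,315)/1.5 with the grip at (494,330)/1.5. The scene view shows both as well: knob at (413,216)/1.5, grip at (235,318)/1.5.

```bash
python3 - <<'E'
from h import *
import pickle
d=pickle.load(open("d0.pkl","rb"))
def crop(n,x,y,w,h,s): return cv2.resize(d[n]["img"][y:y+h,x:x+w,::-1],None,fx=s,fy=s,interpolation=cv2.INTER_CUBIC)
A=np.hstack([crop("top",120,175,100,100,4),crop("top",285,165,100,100,4)])
B=np.hstack([crop("scene",230,120,100,75,4),crop("scene",130,195,100,75,4)])
cv2.imwrite("pics/crops.png",cv2.resize(np.vstack([A,B])[:600],None,fx=1,fy=1))
def big(n,x,y,w,h,lo):
    g=cv2.cvtColor(d[n]["img"],cv2.COLOR_RGB2GRAY)[y:y+h,x:x+w]
    m=(g>lo).astype(np.uint8);c=max(cv2.findContours(m,0,1)[0],key=cv2.contourArea)
    c=c+[x,y];return c
for nm,b in(("counter",(120,175,100,100)),("isol",(285,165,100,100))):
    for lo in(110,150,190,215,235):
        try:
            c=big("top",*b,lo);r=cv2.minAreaRect(c);print(nm,lo,cv2.contourArea(c),[np.round(q,1) for q in r[:2]],round(r[2],1))
        except Exception as e: print(nm,lo,e)
E
```

```text
counter 110 3794.0 [array([166.6, 224.8]), array([62.4, 67. ])] 23.8
counter 150 3639.5 [array([166.4, 225.2]), array([60.7, 65.2])] 24.0
counter 190 3492.0 [array([165.5, 226.6]), array([59.9, 61.1])] 24.0
counter 215 3263.0 [array([165.8, 226.3]), array([58.2, 60. ])] 24.8
counter 235 1662.5 [array([165., 226.]), array([46., 46.])] 90.0
isol 110 1841.5 [array([323.2, 210.2]), array([53.9, 36.5])] 78.7
isol 150 1807.5 [array([323.2, 210.2]), array([53.3, 36.1])] 78.7
isol 190 1715.0 [array([323.5, 210.1]), array([51.8, 35.5])] 78.7
isol 215 1611.5 [array([323.8, 209.9]), array([51.2, 34.5])] 78.7
isol 235 1193.5 [array([323.6, 210.1]), array([46.7, 29. ])] 77.9
```

View pics/crops.png

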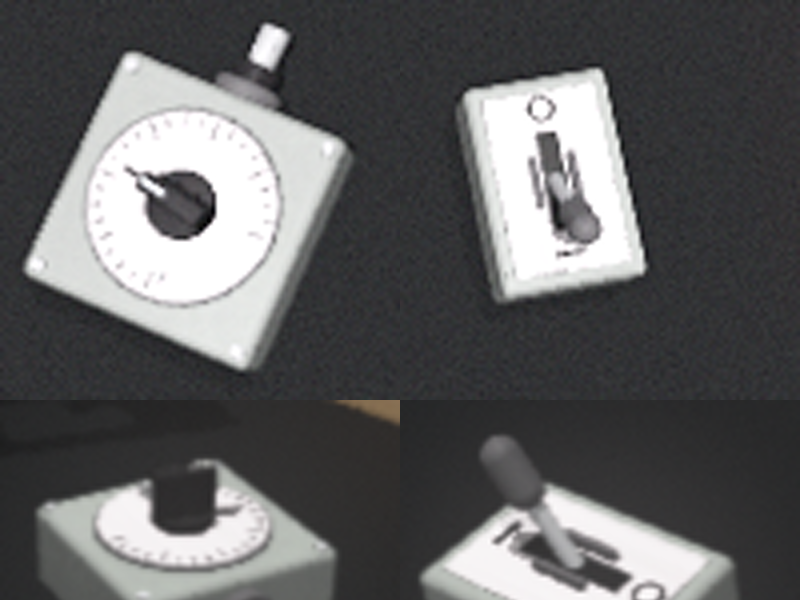

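The crops show the dial centre at crop (183,206), the pointer tip at (127,170), and the spindle up-right, so the knob is about 1.66 rad from zero. The toggle leans toward the bar (on), with its grip at crop (577,217) in top and (515,472) in scene.

```bash
python3 - <<'E'
from h import *
import pickle
d=pickle.load(open("d0.pkl","rb"));T,S=d["top"],d["scene"]
tp=lambda x,y:(120+x/4-.4,175+y/4-.4) 
ti=lambda x,y:(285+(x-400)/4-.4,165+y/4-.4)
sc=lambda x,y:(230+x/4-.4,120+(y-400)/4-.4)
si=lambda x,y:(130+(x-400)/4-.4,195+(y-400)/4-.4)
print("dial",tri(T,tp(183,206),S,sc(183,519)))
print("corners ctr",[tri(T,tp(*a),S,sc(*b)) for a,b in(((130,58),(333,548)),)])
cs=np.array([onz(T,tp(*p),60) for p in((130,56),(348,148),(250,368),(28,268))]);print(cs,cs.mean(0))
yc=np.degrees([np.arctan2(*(cs[a]-cs[b])[[1,0]]) for a,b in((0,3),(1,2))]);print("counter yaw",yc)
sp=onz(T,tp(276,30),30);C=onz(T,tp(183,206),62);print("C",C,"spindle yaw",np.degrees(np.arctan2(*(sp-C)[[1,0]])))
pt=onz(T,tp(127,170),66);print("pointer yaw",np.degrees(np.arctan2(*(pt-C)[[1,0]])),np.linalg.norm(pt-C))
print("grip",tri(T,ti(577,217),S,si(515,472)))
print("gripend",tri(T,ti(586,230),S,si(500,448)))
ci=np.array([onz(T,ti(*p),50) for p in((468,92),(606,70),(645,270),(504,298))]);print(ci,ci.mean(0))
print("isol yaw",[np.degrees(np.arctan2(*(ci[a]-ci[b])[[1,0]])) for a,b in((0,3),(1,2))])
s=telemetry.get_state();print(Ro.from_rotvec(s["tool_rot"]).as_matrix().round(3))
for n,p in(("plug",(376/1.5,222/1.5)),("ring",(448/1.5,193/1.5)),("small",(309/1.5,198/1.5))):print(n,onz(T,p,10))
E
```

```text
dial (array([518.1101922 , 210.58133031,  64.50493808]), np.float64(1.6534917731167242))
corners ctr [(array([612.08407149, 244.33850521,  58.81279152]), np.float64(3.858068772251476))]
[[611.47911078 242.84561016  60.        ]
 [548.81849943 110.82877264  60.        ]
 [420.46201362 172.07687722  60.        ]
 [484.76581629 304.2379801   60.        ]] [516.38136003 207.49731003  60.        ]
counter yaw [-25.85010721 -25.50916374]
C [517.77735531 210.50569095  62.        ] spindle yaw -25.33652333994668
pointer yaw 55.392041130504474 40.044776547912086
grip (array([ 513.50356107, -176.00627885,   94.47232904]), np.float64(1.0312551262292613))
gripend (array([ 505.11003847, -177.2954728 ,  105.77784664]), np.float64(1.3380955955088039))
[[ 599.55462533 -123.77825871   50.        ]
 [ 609.58451681 -210.2085244    50.        ]
 [ 485.11929456 -223.14749968   50.        ]
 [ 472.27832359 -136.57445086   50.        ]] [ 541.63419007 -173.42718341   50.        ]
isol yaw [np.float64(5.741150356751526), np.float64(5.934953307349687)]
[[-0.896  0.445 -0.001]
 [ 0.445  0.896 -0.001]
 [ 0.    -0.001 -1.   ]]
plug [719.04894181  -3.95650557  10.        ]
ring [ 766.58643675 -133.1347474    10.        ]
small [768.40968945 111.71887326  10.        ]
```

>>> step_arm([
  {"slide": [0,0,0],"spin": 0.96,"jaw": 0},
  {"slide": [0,0,0],"spin": 0.96,"jaw": 0},
  {"slide": [0,0,0],"spin": 0.96,"jaw": 0},
  {"slide": [0,0,0],"spin": 0.96,"jaw": 0},
  {"slide": [0,0,0],"spin": 0.96,"jaw": 0},
  {"slide": [0,0,0],"spin": 0.96,"jaw": 0},
  {"slide": [0,0,0],"spin": 0.96,"jaw": 0},
  {"slide": [-1,0.2,0],"spin": 0,"jaw": 0},
  {"slide": [-1,0.2,0],"spin": 0,"jaw": 0},
  {"slide": [-1,0.2,0],"spin": 0,"jaw": 0},
  {"slide": [-1,0.2,0],"spin": 0,"jaw": 0},
  {"slide": [-1,0.2,0],"spin": 0,"jaw": 0},
  {"slide": [-1,0.2,0],"spin": 0,"jaw": 0},
  {"slide": [-1,0.2,0],"spin": 0,"jaw": 0},
  {"slide": [-1,0.2,0],"spin": 0,"jaw": 0},
  {"slide": [-1,0.2,0],"spin": 0,"jaw": 0},
  {"slide": [-1,0.2,0],"spin": 0,"jaw": 0},
  {"slide": [-1,0.2,0],"spin": 0,"jaw": 0},
  {"slide": [-1,0.2,0],"spin": 0,"jaw": 0},
  {"slide": [-1,0.2,0],"spin": 0,"jaw": 0},
])

```text
t: 2.65
eef_pos: [322.7, 237.8, 404.8]
tool_rot: [2.105, 2.331, 0.001]
contact_force: [0.3, -0.4, 0.2]
width: -0.3
gripper_force: 0.0
```

>>> step_arm([
  {"slide": [-1,0.2,0],"spin": 0,"jaw": 0},
  {"slide": [-1,0.2,0],"spin": 0,"jaw": 0},
  {"slide": [-1,0.2,0],"spin": 0,"jaw": 0},
  {"slide": [-1,0.2,0],"spin": 0,"jaw": 0},
  {"slide": [-1,0.2,0],"spin": 0,"jaw": 0},
  {"slide": [-1,0.2,0],"spin": 0,"jaw": 0},
  {"slide": [-1,0.2,0],"spin": 0,"jaw": 0},
  {"slide": [-1,0.2,0],"spin": 0,"jaw": 0},
  {"slide": [-1,0.2,0],"spin": 0,"jaw": 0},
  {"slide": [-1,0.2,0],"spin": 0,"jaw": 0},
  {"slide": [-1,0.2,0],"spin": 0,"jaw": 0},
  {"slide": [-1,0.2,0],"spin": 0,"jaw": 0},
  {"slide": [-1,0.2,0],"spin": 0,"jaw": 0},
  {"slide": [-1,0.2,0],"spin": 0,"jaw": 0},
  {"slide": [-1,0.2,0],"spin": 0,"jaw": 0},
  {"slide": [-1,0.2,0],"spin": 0,"jaw": 0},
  {"slide": [-1,0.2,0],"spin": 0,"jaw": 0},
  {"slide": [-1,0.2,0],"spin": 0,"jaw": 0},
  {"slide": [0,0,0],"spin": 0,"jaw": 0},
  {"slide": [0,0,0],"spin": 0,"jaw": 0},
])

```text
t: 5.15
eef_pos: [430.9, -111.5, 404.5]
tool_rot: [-2.105, -2.331, -0.0]
contact_force: [-0.6, -0.1, -0.4]
width: -0.2
gripper_force: 0.0
```

>>> step_arm([
  {"slide": [-0.9,0.17,0],"spin": 0,"jaw": 0},
  {"slide": [-0.9,0.17,0],"spin": 0,"jaw": 0},
  {"slide": [-0.9,0.17,0],"spin": 0,"jaw": 0},
  {"slide": [-0.9,0.17,0],"spin": 0,"jaw": 0},
  {"slide": [0,0,0],"spin": 0,"jaw": 0},
  {"slide": [0,0,0],"spin": 0,"jaw": 0},
])

```text
t: 5.9
eef_pos: [451.8, -181.7, 404.5]
tool_rot: [-2.105, -2.331, -0.0]
contact_force: [-0.6, -0.5, 0.3]
width: -0.0
gripper_force: 0.0
```

```bash
python3 - <<'E'
from h import *
import pickle
c=cam("wrist");save(c,"pics/w1.png");pickle.dump(c,open("w1.pkl","wb"))
print(telemetry.get_state()["eef_pos"],-c["R"].T@c["t"])
for p in((541.6,-173.4,50),(508.8,-176.7,98)):print(proj(c,p)*1.5)
E
```

```text
[ 451.71585763 -181.45308875  404.57118669] [ 443.71799796 -103.53302287  373.77842822]
[492.70202194 259.71177456]
[462.75010766 276.27934623]
```

View pics/w1.png

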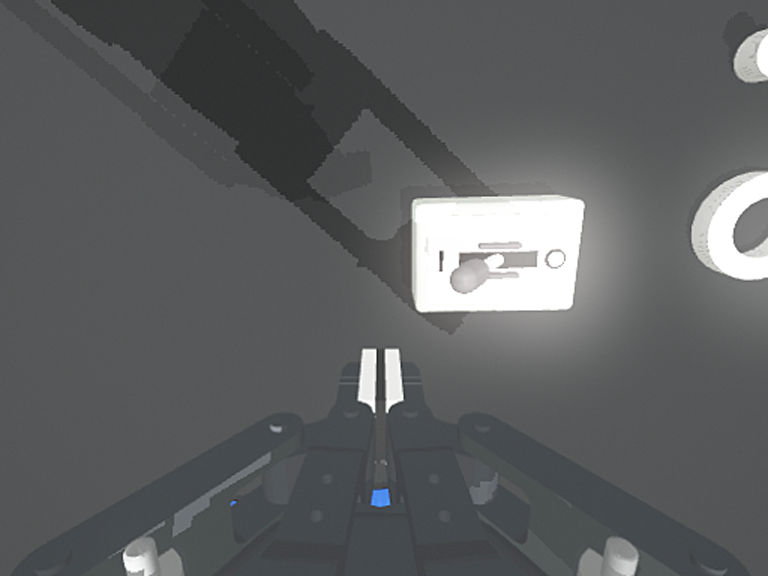

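The wrist view agrees: axle at (493,260) and grip at (468,276), matching the projected estimates. Next: descend and push the toggle over to off.

>>> step_arm([
  {"slide": [0,0,1],"spin": 0,"jaw": 0},
  {"slide": [0,0,1],"spin": 0,"jaw": 0},
  {"slide": [0,0,1],"spin": 0,"jaw": 0},
  {"slide": [0,0,1],"spin": 0,"jaw": 0},
  {"slide": [0,0,1],"spin": 0,"jaw": 0},
  {"slide": [0,0,1],"spin": 0,"jaw": 0},
  {"slide": [0,0,0.95],"spin": 0,"jaw": 0},
  {"slide": [0,0,0],"spin": 0,"jaw": 0},
  {"slide": [0,0.5,0],"spin": 0,"jaw": 0},
  {"slide": [0,0.5,0],"spin": 0,"jaw": 0},
  {"slide": [0,0.5,0],"spin": 0,"jaw": 0},
  {"slide": [0,0.5,0],"spin": 0,"jaw": 0},
  {"slide": [0,0.5,0],"spin": 0,"jaw": 0},
  {"slide": [0,0.5,0],"spin": 0,"jaw": 0},
])

```text
t: 7.7
eef_pos: [512.4, -175.6, 265.7]
tool_rot: [2.105, 2.332, 0.0]
contact_force: [-0.7, -0.4, -0.4]
width: -0.1
gripper_force: 0.3
```

>>> step_arm([
  {"slide": [0,0.4,0],"spin": 0,"jaw": 0},
  {"slide": [0,0.4,0],"spin": 0,"jaw": 0},
  {"slide": [0,0.4,0],"spin": 0,"jaw": 0},
  {"slide": [0,0.4,0],"spin": 0,"jaw": 0},
  {"slide": [0,0,0],"spin": 0,"jaw": 0},
  {"slide": [0,0,0],"spin": 0,"jaw": 0},
])

```text
t: 8.45
eef_pos: [543.3, -172.3, 265.6]
tool_rot: [-2.105, -2.332, 0.0]
contact_force: [0.3, 0.1, 0.1]
width: -0.2
gripper_force: 0.0
```

```bash
python3 - <<'E'
from h import *
c=cam("scene");cv2.imwrite("pics/s1.png",cv2.resize(c["img"][150:290,110:310,::-1],None,fx=3,fy=3))
E
```

```text
(no output)
```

View pics/s1.png

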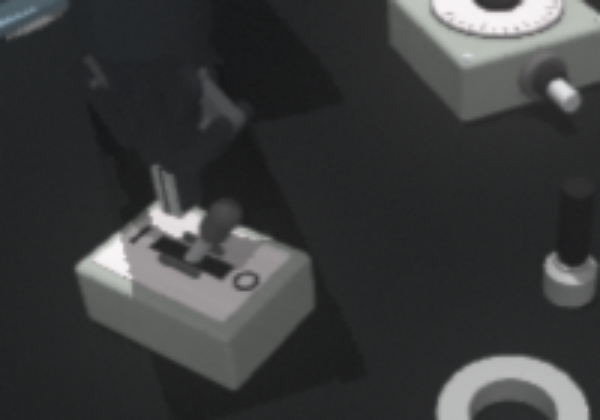

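The scene crop shows the grip at (222,215) leaning toward the circle at (245,280), so the toggle has fallen to off. I'll lift and move over the knob.

>>> step_arm([
  {"slide": [0,0,-1],"spin": 0,"jaw": 0},
  {"slide": [0,0,-1],"spin": 0,"jaw": 0},
  {"slide": [0,0,-1],"spin": 0,"jaw": 0},
  {"slide": [0,0,-1],"spin": 0,"jaw": 0},
  {"slide": [0,0,-1],"spin": 0,"jaw": 0},
  {"slide": [0,0,-1],"spin": 0,"jaw": 0},
  {"slide": [0,0,-1],"spin": 0,"jaw": 0},
  {"slide": [0.95,0.03,0],"spin": 0,"jaw": 0},
  {"slide": [0.95,0.03,0],"spin": 0,"jaw": 0},
  {"slide": [0.95,0.03,0],"spin": 0,"jaw": 0},
  {"slide": [0.95,0.03,0],"spin": 0,"jaw": 0},
  {"slide": [0.95,0.03,0],"spin": 0,"jaw": 0},
  {"slide": [0.95,0.03,0],"spin": 0,"jaw": 0},
  {"slide": [0.95,0.03,0],"spin": 0,"jaw": 0},
  {"slide": [0.95,0.03,0],"spin": 0,"jaw": 0},
  {"slide": [0.95,0.03,0],"spin": 0,"jaw": 0},
])

```text
t: 10.5
eef_pos: [531.3, -0.5, 405.7]
tool_rot: [2.105, 2.332, 0.0]
contact_force: [0.6, 0.2, 0.7]
width: 0.0
gripper_force: 0.0
```

>>> step_arm([
  {"slide": [0.95,0.03,0],"spin": 0,"jaw": 70},
  {"slide": [0.95,0.03,0],"spin": 0,"jaw": 70},
  {"slide": [0.95,0.03,0],"spin": 0,"jaw": 70},
  {"slide": [0.95,0.03,0],"spin": 0,"jaw": 70},
  {"slide": [0.95,0.03,0],"spin": 0,"jaw": 70},
  {"slide": [0.95,0.03,0],"spin": 0,"jaw": 70},
  {"slide": [0,0,0],"spin": 0,"jaw": 70},
  {"slide": [0,0,0],"spin": 0,"jaw": 70},
])

```text
t: 11.5
eef_pos: [523.4, 112.0, 405.6]
tool_rot: [2.105, 2.332, -0.001]
contact_force: [0.0, -0.5, 0.3]
width: 70.2
gripper_force: 0.0
```

```bash
python3 - <<'E'
from h import *
s=telemetry.get_state();print(s["eef_pos"],s["width"])
c=cam("wrist");save(c,"pics/w2.png");T=cam("top")
p=proj(T,(574.5,-170,98)).astype(int);g=cv2.cvtColor(T["img"],cv2.COLOR_RGB2GRAY)
print("off grip",p,g[p[1]-2:p[1]+3,p[0]-2:p[0]+3].mean())
p=proj(T,(508.8,-176.7,98)).astype(int);print("on grip",p,g[p[1]-2:p[1]+3,p[0]-2:p[0]+3].mean())
import pickle;pickle.dump(c,open("w2.pkl","wb"))
for p in((517.5,210,62),(517.5,210,104)):print(proj(c,p)*1.5)
E
```

```text
[523.39506502 112.00464244 405.64590926] 70.24956407718408
off grip [324 193] 126.68
on grip [329 220] 207.28
[385.57848404 124.80067564]
[386.5463113  120.11422405]
```

View pics/w2.png

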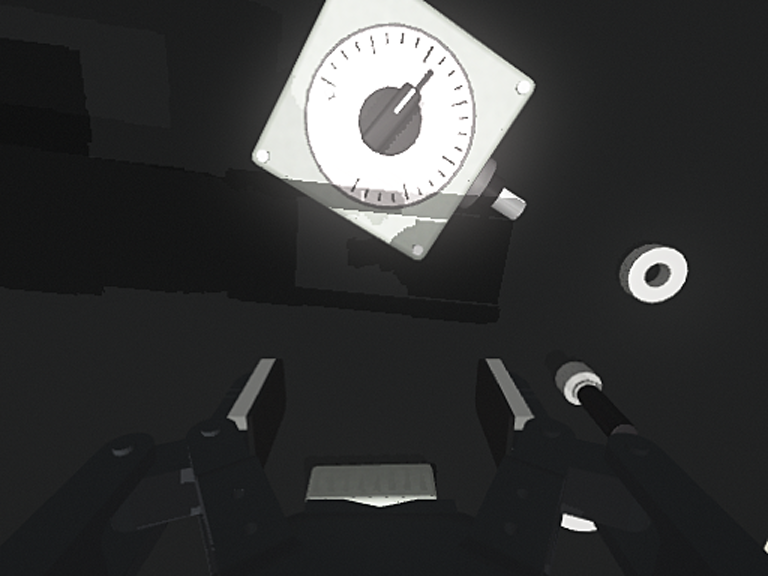

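The toggle is off. The wrist view shows the dial centre at (390,116), the knob disc at (390,121) and the pointer tip at (432,71).

```bash
python3 - <<'E'
from h import *
import pickle
c=pickle.load(open("w2.pkl","rb"));d=pickle.load(open("d0.pkl","rb"))
g=cv2.cvtColor(c["img"],cv2.COLOR_RGB2GRAY);m=(g<140).astype(np.uint8);
m[:, :200]=0;m[:,318:]=0
n,l,st,ce=cv2.connectedComponentsWithStats(m);k=l[80,260];print("knob blob",st[k],ce[k]*1.5)
C=onz(c,(260,77),62);print("dial",C,"tri",tri(c,(260,77),d["top"],(165.3,226.1)))
K=onz(c,(260,80.5),73);print("disc",K)
P=onz(c,(288,47.3),66);v=P-C;print("ptr yaw",np.degrees(np.arctan2(v[1],v[0])),np.linalg.norm(v))
a=onz(c,(399/1.5,108/1.5),104);b=onz(c,(410/1.5,92/1.5),104);v=b-a;print("line yaw",np.degrees(np.arctan2(v[1],v[0])),a,b)
cs=[onz(c,(x/1.5,y/1.5),60) for x,y in((257,156),(535,85),(421,257))];print(cs[1:], (cs[0]+cs[1])/2)
v=cs[1]-cs[2];print("box yaw",np.degrees(np.arctan2(v[1],v[0])))
E
```

```text
knob blob [ 239   47   50   57 1560] [390.87596154 118.61153846]
dial [519.90446724 216.26024638  62.        ] tri (array([521.29559896, 218.43330845,  25.89087822]), np.float64(2.3960858755701007))
disc [520.10465448 212.11751754  73.        ]
ptr yaw 50.17272624591242 38.65431569676732
line yaw 59.556727168512715 [524.17301541 217.40984597 104.        ] [529.60954204 226.66016739 104.        ]
[array([616.14287776, 245.38712665,  60.        ]), array([555.13304386, 118.29928617,  60.        ])] [522.06350915 212.54582487  60.        ]
box yaw 64.35618367134708
```

>>> step_arm([
  {"slide": [1,0.06,0],"spin": 0,"jaw": 70},
  {"slide": [1,0.06,0],"spin": 0,"jaw": 70},
  {"slide": [1,0.06,0],"spin": 0,"jaw": 70},
  {"slide": [1,0.06,0],"spin": 0,"jaw": 70},
  {"slide": [1,0.06,0],"spin": 0,"jaw": 70},
  {"slide": [0,0,0],"spin": 0.95,"jaw": 70},
  {"slide": [0,0,0],"spin": 0.95,"jaw": 70},
  {"slide": [0,0,0],"spin": 0.95,"jaw": 70},
  {"slide": [0,0,0],"spin": 0.95,"jaw": 70},
  {"slide": [0,0,0],"spin": 0.95,"jaw": 70},
  {"slide": [0,0,1],"spin": 0,"jaw": 60},
  {"slide": [0,0,1],"spin": 0,"jaw": 60},
  {"slide": [0,0,1],"spin": 0,"jaw": 60},
  {"slide": [0,0,1],"spin": 0,"jaw": 60},
  {"slide": [0,0,0],"spin": 0,"jaw": 60},
  {"slide": [0,0,0],"spin": 0,"jaw": 60},
])

```text
t: 13.6
eef_pos: [519.4, 212.6, 326.4]
tool_rot: [2.786, 1.451, 0.001]
contact_force: [-0.2, -0.2, -0.3]
width: 59.9
gripper_force: 0.0
```

```bash
python3 - <<'E'
from h import *
s=telemetry.get_state();print(s["eef_pos"],s["width"],s["qpos"])
R=Ro.from_rotvec(s["tool_rot"]).as_matrix();print("y yaw",np.degrees(np.arctan2(R[1,1],R[0,1])))
c=cam("wrist");save(c,"pics/w3.png")
for p in((519,212,62),(519,212,104)):print(proj(c,p)*1.5)
E
```

```text
[519.41559453 212.59319397 326.3853885 ] 59.91648329450542 [ 1.89770963e-01  3.41987874e-01  1.61979447e+00 -1.68830634e-05
  1.17892687e+00  7.99956864e-01]
y yaw -34.96071894547268
[379.10665964 295.90617976]
[379.09761228 323.08542984]
```

View pics/w3.png

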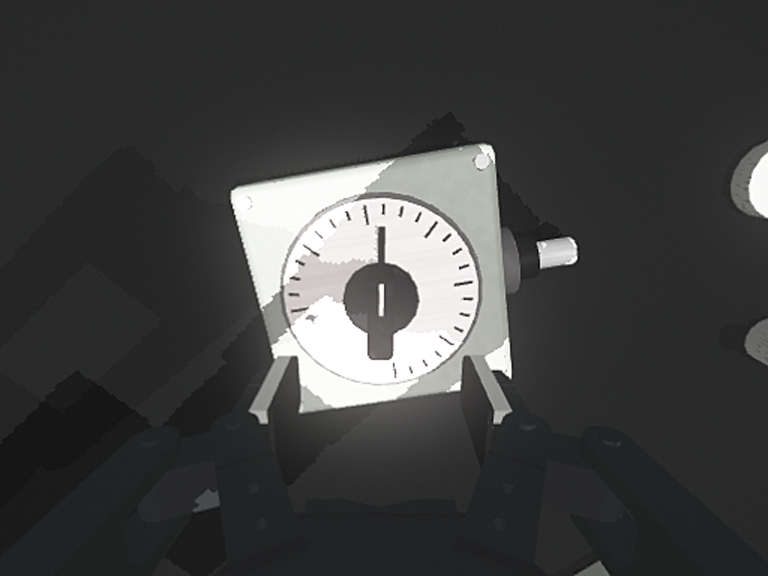

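The pointer is vertical at column 381 and centred between the fingers, with the bar top's end at row 360 as predicted. I'll descend and grip.

>>> step_arm([
  {"slide": [0,0,0.95],"spin": 0,"jaw": 60},
  {"slide": [0,0,0.95],"spin": 0,"jaw": 60},
  {"slide": [0,0,0.95],"spin": 0,"jaw": 60},
  {"slide": [0,0,0.95],"spin": 0,"jaw": 60},
  {"slide": [0,0,0],"spin": 0,"jaw": 30},
  {"slide": [0,0,0],"spin": 0,"jaw": 5},
  {"slide": [0,0,0],"spin": 0,"jaw": 5},
  {"slide": [0,0,0],"spin": 0,"jaw": 5},
  {"slide": [0,0,0],"spin": 0,"jaw": 5},
  {"slide": [0,0,0],"spin": 0,"jaw": 5},
], force=30)

```text
t: 14.9
eef_pos: [519.5, 212.4, 251.1]
tool_rot: [2.786, 1.451, 0.004]
contact_force: [-2.0, 0.8, 5.2]
width: 13.3
gripper_force: 33.0
```

>>> step_arm([
  {"slide": [0,0,0],"spin": -0.7,"jaw": 5},
  {"slide": [0,0,0],"spin": -0.7,"jaw": 5},
  {"slide": [0,0,0],"spin": -0.7,"jaw": 5},
  {"slide": [0,0,0],"spin": -0.7,"jaw": 5},
  {"slide": [0,0,0],"spin": -0.7,"jaw": 5},
  {"slide": [0,0,0],"spin": -0.7,"jaw": 5},
  {"slide": [0,0,0],"spin": -0.7,"jaw": 5},
  {"slide": [0,0,0],"spin": -0.7,"jaw": 5},
  {"slide": [0,0,0],"spin": -0.7,"jaw": 5},
  {"slide": [0,0,0],"spin": -0.7,"jaw": 5},
  {"slide": [0,0,0],"spin": -0.7,"jaw": 5},
  {"slide": [0,0,0],"spin": -0.7,"jaw": 5},
  {"slide": [0,0,0],"spin": -0.7,"jaw": 5},
  {"slide": [0,0,0],"spin": -0.7,"jaw": 5},
  {"slide": [0,0,0],"spin": -0.7,"jaw": 5},
  {"slide": [0,0,0],"spin": 0,"jaw": 5},
])

```text
t: 16.9
eef_pos: [519.0, 212.3, 251.1]
tool_rot: [0.936, 2.998, 0.001]
contact_force: [-2.4, 0.3, 7.0]
width: 13.2
gripper_force: 33.3
```

```bash
cat > st.py <<'E'
from h import *
s=telemetry.get_state();R=Ro.from_rotvec(s["tool_rot"]).as_matrix()
print("x yaw",np.degrees(np.arctan2(R[1,0],R[0,0])),s["wrist_torque"],s["contact_force"],s["eef_pos"],s["qpos"][5])
E
python3 st.py
```

```text
x yaw 145.33709951555343 [0.18120112 0.53740218 0.04248891] [-2.38015391  0.28912231  7.02696351] [519.04220213 212.3466386  251.11917597] -0.7766171430969762
```

>>> step_arm([
  {"slide": [0,0,0],"spin": -0.3,"jaw": 5},
  {"slide": [0,0,0],"spin": -0.3,"jaw": 5},
  {"slide": [0,0,0],"spin": -0.3,"jaw": 5},
  {"slide": [0,0,0],"spin": 0,"jaw": 5},
])

```text
t: 17.4
eef_pos: [519.0, 212.3, 251.1]
tool_rot: [0.732, 3.054, 0.001]
contact_force: [-3.8, 0.6, 7.6]
width: 13.5
gripper_force: 33.4
```

```bash
python3 st.py
```

```text
x yaw 153.03169851596434 [0.05736436 0.61403599 0.06162844] [-3.75575864  0.58126242  7.55147174] [519.03015705 212.3233636  251.11194713] -0.9109405360499989
```

>>> step_arm([
  {"slide": [0,0,0],"spin": -0.15,"jaw": 5},
  {"slide": [0,0,0],"spin": -0.15,"jaw": 5},
  {"slide": [0,0,0],"spin": 0,"jaw": 5},
])

```text
t: 17.77
eef_pos: [519.0, 212.3, 251.1]
tool_rot: [0.666, 3.07, 0.001]
contact_force: [-3.1, -1.0, 8.4]
width: 13.1
gripper_force: 35.7
```

```bash
python3 st.py
```

```text
x yaw 155.52081267420738 [ 0.03080179  0.61336261 -0.53087046] [-3.11819557 -0.97757246  8.39614825] [519.03865229 212.26772514 251.12664961] -0.9547350195829629
```

>>> step_arm([
  {"slide": [0,0,0],"spin": 0,"jaw": 50},
  {"slide": [0,0,0],"spin": 0,"jaw": 50},
  {"slide": [0,0,0],"spin": 0,"jaw": 50},
  {"slide": [0,0,0],"spin": 0,"jaw": 50},
  {"slide": [0,0,-1],"spin": 0,"jaw": 50},
  {"slide": [0,0,-1],"spin": 0,"jaw": 50},
  {"slide": [0,0,-1],"spin": 0,"jaw": 50},
  {"slide": [0,0,-1],"spin": 0,"jaw": 50},
  {"slide": [0,0,0],"spin": 0,"jaw": 50},
  {"slide": [0,0,0],"spin": 0,"jaw": 50},
])

```text
t: 19.02
eef_pos: [518.9, 212.1, 328.9]
tool_rot: [-0.664, -3.07, 0.001]
contact_force: [0.1, 1.0, -1.0]
width: 49.8
gripper_force: 0.0
```

```bash
python3 st.py; python3 - <<'E'
from h import *
c=cam("wrist");save(c,"pics/w4.png")
E
```

```text
x yaw 155.5761227625457 [-0.03464132 -0.02738443 -0.01617928] [ 0.08821037  0.991985   -1.00251949] [518.85373478 212.07841321 328.86436571] -0.9554550277774183
```

View pics/w4.png

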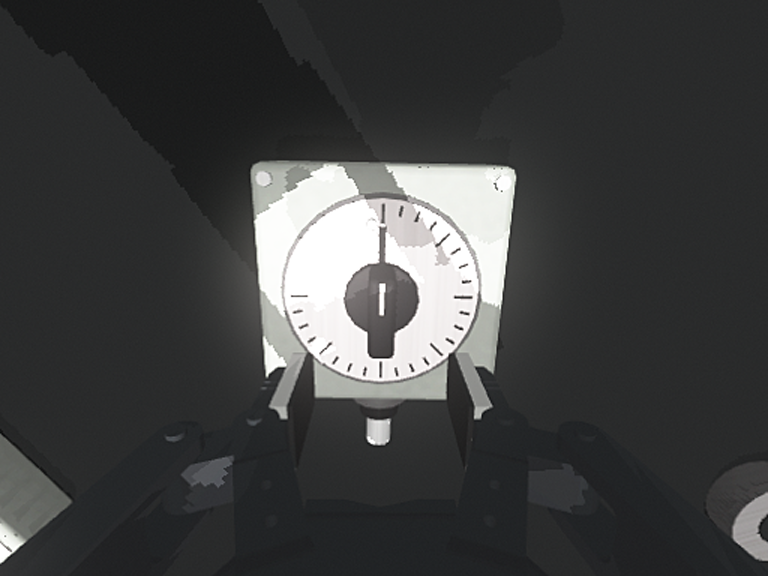

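The pointer lies on the zero mark against the stop post at (373,224). Next I go to the +x side of the isolator.

>>> step_arm([
  {"slide": [0,0,-0.95],"spin": 0,"jaw": 50},
  {"slide": [0,0,-0.95],"spin": 0,"jaw": 50},
  {"slide": [0,0,-0.95],"spin": 0,"jaw": 0},
  {"slide": [0,0,-0.95],"spin": 0,"jaw": 0},
  {"slide": [0,0,0],"spin": 0.995,"jaw": 0},
  {"slide": [0,0,0],"spin": 0.995,"jaw": 0},
  {"slide": [0,0,0],"spin": 0.995,"jaw": 0},
  {"slide": [0,0,0],"spin": 0.995,"jaw": 0},
  {"slide": [0,0,0],"spin": 0.995,"jaw": 0},
  {"slide": [0,0,0],"spin": 0.995,"jaw": 0},
  {"slide": [0,0,0],"spin": 0.995,"jaw": 0},
])

```text
t: 20.45
eef_pos: [519.0, 212.1, 404.3]
tool_rot: [-2.113, -2.323, 0.003]
contact_force: [-0.3, 0.1, 0.3]
width: 0.1
gripper_force: 0.0
```

>>> step_arm([
  {"slide": [-0.965,0.185,0],"spin": 0,"jaw": 0},
  {"slide": [-0.965,0.185,0],"spin": 0,"jaw": 0},
  {"slide": [-0.965,0.185,0],"spin": 0,"jaw": 0},
  {"slide": [-0.965,0.185,0],"spin": 0,"jaw": 0},
  {"slide": [-0.965,0.185,0],"spin": 0,"jaw": 0},
  {"slide": [-0.965,0.185,0],"spin": 0,"jaw": 0},
  {"slide": [-0.965,0.185,0],"spin": 0,"jaw": 0},
  {"slide": [-0.965,0.185,0],"spin": 0,"jaw": 0},
  {"slide": [-0.965,0.185,0],"spin": 0,"jaw": 0},
  {"slide": [-0.965,0.185,0],"spin": 0,"jaw": 0},
  {"slide": [-0.965,0.185,0],"spin": 0,"jaw": 0},
  {"slide": [-0.965,0.185,0],"spin": 0,"jaw": 0},
  {"slide": [-0.965,0.185,0],"spin": 0,"jaw": 0},
  {"slide": [-0.965,0.185,0],"spin": 0,"jaw": 0},
  {"slide": [-0.965,0.185,0],"spin": 0,"jaw": 0},
  {"slide": [-0.965,0.185,0],"spin": 0,"jaw": 0},
  {"slide": [-0.965,0.185,0],"spin": 0,"jaw": 0},
  {"slide": [-0.965,0.185,0],"spin": 0,"jaw": 0},
  {"slide": [-0.965,0.185,0],"spin": 0,"jaw": 0},
  {"slide": [-0.965,0.185,0],"spin": 0,"jaw": 0},
])

```text
t: 22.95
eef_pos: [631.6, -165.8, 405.7]
tool_rot: [-2.108, -2.329, -0.0]
contact_force: [-0.5, 0.5, 0.3]
width: 0.1
gripper_force: 0.0
```

>>> step_arm([
  {"slide": [0,0,0],"spin": 0,"jaw": 0},
  {"slide": [0,0,0],"spin": 0,"jaw": 0},
])

```text
t: 23.2
eef_pos: [631.1, -164.4, 405.6]
tool_rot: [-2.108, -2.329, -0.0]
contact_force: [-0.5, 0.6, -1.0]
width: 0.1
gripper_force: 0.0
```

>>> step_arm([
  {"slide": [0,0,1],"spin": 0,"jaw": 0},
  {"slide": [0,0,1],"spin": 0,"jaw": 0},
  {"slide": [0,0,1],"spin": 0,"jaw": 0},
  {"slide": [0,0,1],"spin": 0,"jaw": 0},
  {"slide": [0,0,1],"spin": 0,"jaw": 0},
  {"slide": [0,0,1],"spin": 0,"jaw": 0},
  {"slide": [0,0,1],"spin": 0,"jaw": 0},
  {"slide": [0,0,0],"spin": 0,"jaw": 0},
  {"slide": [0,-0.5,0],"spin": 0,"jaw": 0},
  {"slide": [0,-0.5,0],"spin": 0,"jaw": 0},
  {"slide": [0,-0.5,0],"spin": 0,"jaw": 0},
  {"slide": [0,-0.5,0],"spin": 0,"jaw": 0},
  {"slide": [0,-0.5,0],"spin": 0,"jaw": 0},
  {"slide": [0,-0.5,0],"spin": 0,"jaw": 0},
])

```text
t: 24.95
eef_pos: [570.4, -170.6, 265.5]
tool_rot: [-2.107, -2.329, 0.001]
contact_force: [0.9, 0.3, 1.3]
width: -0.1
gripper_force: 0.2
```

>>> step_arm([
  {"slide": [0,-0.4,0],"spin": 0,"jaw": 0},
  {"slide": [0,-0.4,0],"spin": 0,"jaw": 0},
  {"slide": [0,-0.4,0],"spin": 0,"jaw": 0},
  {"slide": [0,-0.4,0],"spin": 0,"jaw": 0},
  {"slide": [0,0,0],"spin": 0,"jaw": 0},
  {"slide": [0,0,0],"spin": 0,"jaw": 0},
  {"slide": [0,0.5,0],"spin": 0,"jaw": 0},
  {"slide": [0,0.5,-0.5],"spin": 0,"jaw": 0},
  {"slide": [0,0.5,-1],"spin": 0,"jaw": 0},
  {"slide": [0,0,-1],"spin": 0,"jaw": 0},
  {"slide": [0,0,-1],"spin": 0,"jaw": 0},
  {"slide": [0,0,-1],"spin": 0,"jaw": 0},
  {"slide": [0,0,-1],"spin": 0,"jaw": 0},
  {"slide": [0,0,-1],"spin": 0,"jaw": 0},
  {"slide": [0,0,0],"spin": 0,"jaw": 0},
])

```text
t: 26.82
eef_pos: [570.5, -170.7, 398.1]
tool_rot: [2.104, 2.327, 0.002]
contact_force: [0.8, 0.6, -0.1]
width: 0.1
gripper_force: 0.0
```

```bash
python3 - <<'E'
from h import *
c=cam("scene");save(c,"pics/s2.png")
E
```

```text
(no output)
```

View pics/s2.png

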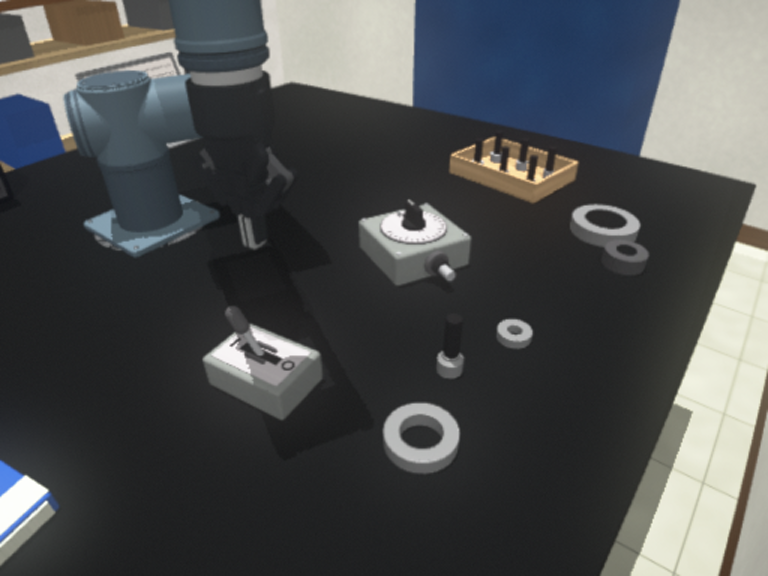

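The toggle grip is back at (235,318), the same as at the start (on). The gauges haven't moved and the arm is clear, so I'm handing in.

```bash
python3 -c "
from h import *
print(ctrl.sign_off())"
```

```text
the job is handed in; nothing more can be done
None
```

The job is handed in: toggle flipped off, knob turned counter-clockwise to its zero stop, toggle flipped back on, and the camera views show the loose gauges where they started.

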